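# Unpack the spare battery pack from its carton

### The job

The tape on the cardboard carton has been cut and its two long flaps stand half up. Before taking anything out, fold both flaps back past upright until each clearly leans outward and stays there; then lift out the yellow battery pack and set it gently, right way up, on the floor of the large empty bay of the black organiser case. Do not drop the pack, leave the flaps open, and leave the other things on the table where they are.

Things in the scene. Friction and masses are not known exactly. Their poses are not given: they have to be found in the camera images.
- carton: Brown cardboard carton, open-topped under its two flaps, fixed to the table. Outside 200 (its x) x 160 (its y) x 95 high (without flaps), walls 4 thick, floor 5 thick. Origin: centre of its underside, z up. Its two flaps are hinged along the whole of its long +y and -y rims; two short end flaps already hang down outside the x ends.
- flap_left (a joint): Hinge of the flap on the carton's +y rim, rad: 0 = closed, level over the opening; 1.57 = upright; 2.4 = its stop, folded outward. The flap is a card panel 190 long, 56 from hinge to free edge, 4 thick. It starts between 0.6 and 1.0, free edge up and towards the middle, with at least 60 mm between the two free edges; it stays at any angle where it is left and takes under 5 N to push.
- flap_right (a joint): The same for the mirror-image flap on the carton's -y rim.
- flap_left_hinge (a point): Middle of the left flap's hinge line, which runs along the carton's x; 97 above the table. Axes as the carton's.
- flap_right_hinge (a point): Middle of the right flap's hinge line, which runs along the carton's x; 97 above the table. Axes as the carton's.
- pack: Yellow battery pack with black ends and a black patch on top, 120 (its x) x 50 (its y) x 65 high, about 0.55 kg, standing on the carton's floor, its length roughly along the carton's x. Origin: centre of its underside, z up.
- case: Black open organiser case, fixed to the table, 186 (its x) x 230 (its y) x 33 high, floor 5 thick. Its +y half is one large empty bay with a grey floor; its -y half has six small cells with orange dividers. Origin: centre of its underside, z up.
- bay (a point): Centre of the floor of the large empty bay, 5 above the table, axes as the case's. The bay is 176 (x) x 110 (y) inside and 28 deep.
- screwdriver: Loose screwdriver, 180 long, lying. Leave alone.
- cleaner: Loose small white bottle with a blue cap, 48 across, 85 high. Leave alone.
- mug: Loose blue mug, 80 across, 90 high. Leave alone.
- tape: Loose paper-coloured roll, 100 across, 48 high. Leave alone.
- calculator: Loose grey calculator, 150 x 80 x 20. Leave alone.
- radio: Loose black two-way radio standing upright, 60 x 36 x 130 with a stub aerial to 200. Leave alone.
Not all that is in view belongs to the job. Leave any red look-alike of the pack alone.

How it is judged:
On the way:
1. both flaps are folded back past upright (more than 1.75 rad, 100 degrees) while the pack still stands in the carton (value of joint each of flap_left, flap_right above 1.75 rad and z of pack in the frame of carton below 0.02 m and horizontal distance between pack and carton below 0.08 m), for 0.2 s.
At the end, for the whole second after the job is handed in: Both flaps stand open beyond 1.75 rad (100 degrees), and the pack is released and at rest flat on the floor of the large bay: underside within 6 mm of the floor, tilted less than 0.1 rad, its centre within 32 mm (case x) and 34 mm (case y) of the bay's centre (value of joint each of flap_left, flap_right above 1.75 rad and x of pack in the frame of bay between -0.032 and 0.032 m and y of pack in the frame of bay between -0.034 and 0.034 m and z of pack in the frame of bay below 0.006 m and angle between pack's own z axis and vertical below 0.1 rad and linear speed of pack below 0.02 m/s); the robot touches nothing.
It fails at once if another loose thing on the table is moved more than 40 mm (distance of any of screwdriver, cleaner, mug, tape, calculator, radio from where it was at the start of the episode above 0.04 m).
It fails at once if the pack is dropped or thrown (faster than 0.55 m/s, a fall of some 15 mm, with no finger on it) (contact force between the fingers and pack below 0.05 N and linear speed of pack above 0.55 m/s).
It also fails if it takes over 59 s, if anything falls off the work surface, if the arm or the gripper's body presses on something with over 40 N, if the wrist force passes 120 N, or if a joint passes its speed limit or range.

### The arm

A 6-joint arm with a two-finger parallel gripper is mounted at the origin on the work surface. World frame = base frame: x ahead of the robot, y to its left, z up, the work surface at z = 0. Lengths are in m, angles in rad, forces in N, time in s.
With the tool pointing down it reaches from about 0.35 to 0.85 m from the base axis. Payload 8.1 kg.
Tool frame: the origin (TCP) lies at the very end of the fingers, on their centre line; the grasp point (between the pads) lies 19 mm behind it; z points along the fingers, y is the line along which they close (so a half turn about z gives the same grasp; the last joint's range is limited). The gripper opens to 85 mm and grips with 20 to 120 N. Pads are 22 mm wide; open, the fingers measure 114 mm over their backs; the gripper's body (76 mm by 85 mm) begins 54 mm behind the grasp point. The pads swing forward as they close: fully open they stand 13 mm farther back than shut.
Start: joints at [-1.247, 0.13, 1.488, -0, 1.523, -0.085], TCP at [0.239, -0.551, 0.231] pointing down, gripper open.
Joint ranges: [-2.96, 2.96], [-0.89, 2.26], [0.02, 2.5], [-1.34, 4.48], [0, 2.73], [-2.66, 2.66]. Speed limits (rad/s): [2.39, 2.39, 2.79, 3.14, 3.14, 3.14].

### API

Orientations are given as a unit quaternion [w, x, y, z].
In Python, from bench import ctrl gives the robot as it stands.
- The arm moves only by the tool send_rows, never from a script. Its argument "increments" is a list of rows, each a list of 5 numbers: the shift along the tool's x, y, z as a fraction of full scale, then the turn about the tool's z as a fraction of full scale, then the opening, from -1 (shut) to 1 (fully open). A call has 1 to 12 rows; each row is the pose to reach, as a shift and turn from the pose commanded when the call began, along the tool's axes at that moment, turning the shorter way round; what a row does not reach only later rows make up. Full scale, the value 1, is 40 cm for a shift and pi rad for a turn. A row lasts 1/10 s, in which the tool goes at most 50 mm and 8.59 degrees, less where a joint would pass 70% of its speed; a pose out of reach is approached as far as the arm can. A call with a number of a shift or a turn outside -1 to 1 is refused whole. A call with a gripper value outside its range is refused whole. The fingers move at their own pace and stop on an object; "force" is the grip in N (left out, the last holds). Time passes only in rows, so rows that repeat a pose let the fingers close. It gives the time, the measured TCP pose, the force, the opening and the grip force at its end, in the units of the state.
- ctrl.get_obs(): the state, without advancing time (a new reading comes with each control period).
- ctrl.get_image(name): name is "side" or "top"; returns the picture (420x560x3 uint8, red, green, blue); there is no depth.
- ctrl.camera_params(name): a dict with "camera_matrix" (3x3 intrinsics, pixels), "origin" and "attitude" of the camera in the world. Camera axes: x right, y up, looking along -z (the intrinsics and any distortion apply to the point x, -y, -z); pixel columns grow to the right and rows downward; lengths in m; the calibration is good to about 2 mm. A picture is of the moment at which its call begins. camera_params takes no time and is no camera call.
- ctrl.job_done(): hands the job in; it is judged then, once.
The state is a dict: "time": time; "joint_positions": joint angles; "joint_velocities": joint speeds; "effort": joint torques, N m; "eef_pos": TCP position; "tool_rot": TCP orientation; "wrist_force": force on the tool from outside, world axes, zero at the start; "torque": the same for the moment, N m; "grip_width": opening from 0.0 (shut) to 1.0 (fully open); "gripper_force": force on a finger pad.
Only numpy, scipy, OpenCV 4.12 (cv2) and the standard library are available. Lean on these libraries where they do the work, as an engineer would, in place of code of your own. Each camera call takes 0.05 s, during which the arm holds its last target. There are 200 camera calls.

## Working session

There is one attempt and no reset: what is moved stays moved. The work goes in short steps, Python scripts to look and compute and a tool call to move; the robot and the scene stay as the last step left them, time stands still between calls to the robot, and variables do not carry over. Pictures are saved under pics/ and viewed, at most 10 in all, crops included, and the job is handed in when it is done.

Besides the shell and the picture viewer there is one more tool, called after "Request:" as name(argument=value, ...) on one line, values as JSON. send_rows: Moves the arm, as the interface text tells. Shift numbers are shares of 40 cm and turn numbers shares of pi rad, none past 1 either way. Its arguments: {"type":"object","properties":{"increments":{"type":"array","items":{"type":"array","items":{"type":"number","minimum":-1,"maximum":1}}},"force":{"type":"number"}},"required":["increments"]}

```bash
mkdir -p pics
python3 - <<'E'
from bench import ctrl
import cv2,json
for n in("side","top"):
    im=ctrl.get_image(n);cv2.imwrite(f"pics/{n}0.png",im[:,:,::-1])
    print(n,ctrl.camera_params(n))
o=ctrl.get_obs();print(o)
E
```

```text
side {'camera_matrix': array([[464.5675598 ,   0.        , 277.56915942],
       [  0.        , 464.5675598 , 211.93133224],
       [  0.        ,   0.        ,   1.        ]]), 'origin': array([0.08968113, 0.70074259, 0.86936012]), 'attitude': array([-0.27555774, -0.11437802,  0.38665775,  0.87262901])}
top {'camera_matrix': array([[436.78368976,   0.        , 282.55886456],
       [  0.        , 436.78368976, 202.17137104],
       [  0.        ,   0.        ,   1.        ]]), 'origin': array([ 0.43664071, -0.02708603,  1.03075519]), 'attitude': array([ 0.71209241,  0.05636573, -0.05315654, -0.69779774])}
{'time': 0.1, 'joint_positions': array([-1.24740206e+00,  1.31075012e-01,  1.48918206e+00,  2.82573573e-05,
        1.52298009e+00, -8.53789570e-02]), 'joint_velocities': array([ 0.0006284 , -0.00111748, -0.00314089, -0.00134516,  0.00013476,
        0.00323579]), 'effort': array([ 1.55126403e-03, -5.70954788e+01, -5.01940763e+01,  3.34246874e-05,
        8.15014530e-03, -5.71671990e-05]), 'eef_pos': array([ 0.23837575, -0.5500815 ,  0.23034925]), 'tool_rot': array([-8.18112704e-04,  9.79185475e-01,  2.02965835e-01, -8.36114353e-05]), 'wrist_force': array([-1.03363504, -0.09668842,  0.18229497]), 'torque': array([ 0.02248503, -0.02035748,  0.00301532]), 'gripper_force': 0.0, 'grip_width': 1.001079917314994}
```

View pics/top0.png

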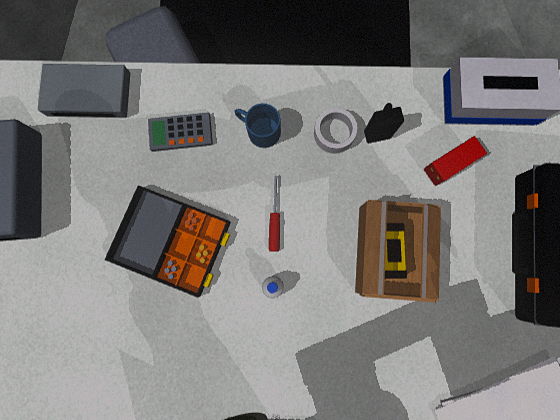

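View pics/side0.png

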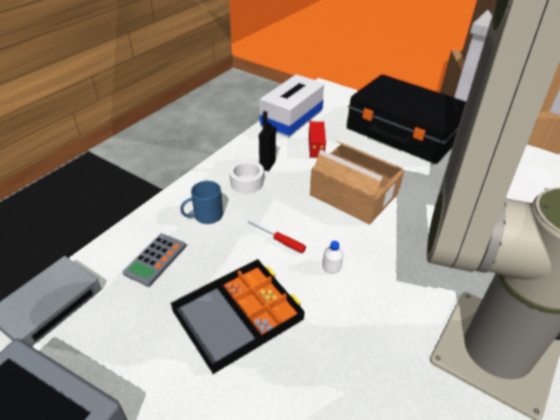

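The top view shows the carton at about (398,250) with the pack inside, the case at (172,240) with its grey bay at (152,230), and the cleaner at (273,287). In the side view the carton is at (355,182) and the case at (238,313); the near wall hides the pack.

Candidates for the pack:
- Yellow and black block in the carton, (397,249). This one fits the description.
- Red look-alike, (457,160).
- Yellow case latches, (228,238) and (208,281).

I'll check the choice in one close crop.

```bash
cat > h.py <<'E'
from bench import ctrl
import cv2,numpy as np
from scipy.spatial.transform import Rotation as R
P={n:ctrl.camera_params(n) for n in("side","top")}
def rot(n): q=P[n]["attitude"]; return R.from_quat(q,scalar_first=True).as_matrix()
def ray(n,uv):
    K=P[n]["camera_matrix"]; d=np.linalg.inv(K)@[uv[0],uv[1],1]; return P[n]["origin"],rot(n)@(d*[1,-1,-1])
def onz(n,uv,z):
    o,d=ray(n,uv); return o+d*(z-o[2])/d[2]
def proj(n,X):
    c=rot(n).T@(np.array(X)-P[n]["origin"])*[1,-1,-1]; p=P[n]["camera_matrix"]@c; return p[:2]/p[2]
def cross(uvs,uvt):
    a,d=ray("side",uvs);b,e=ray("top",uvt)
    s=np.linalg.lstsq(np.c_[d,-e],b-a,rcond=None)[0]; p=a+d*s[0];q=b+e*s[1]
    return (p+q)/2,np.linalg.norm(p-q)
E
python3 - <<'E'
from h import *
t=cv2.imread("pics/top0.png");s=cv2.imread("pics/side0.png")
a=cv2.resize(t[185:315,340:460],None,fx=3.3,fy=3.3,interpolation=cv2.INTER_CUBIC)
b=cv2.resize(s[130:230,295:415],None,fx=3.3,fy=3.3,interpolation=cv2.INTER_CUBIC)
c=np.zeros((430,800,3),np.uint8);c[:a.shape[0],:396]=a[:,:396];c[:b.shape[0],400:796]=b[:,:396]
cv2.imwrite("pics/crop1.png",c)
h=cv2.cvtColor(t,cv2.COLOR_BGR2HSV)
m=cv2.inRange(h,(20,120,60),(35,255,255));m[:,:340]=0;m[:,450:]=0
ys,xs=np.nonzero(m);print("yellow",xs.min(),xs.max(),ys.min(),ys.max(),len(xs),cv2.minAreaRect(np.c_[xs,ys].astype(np.float32)))
# case: dark or orange connected
for n,im,(x0,y0,x1,y1) in(("top",t,(95,175,245,305)),("side",s,(160,250,315,380))):
    hh=cv2.cvtColor(im,cv2.COLOR_BGR2HSV)
    if n=="top": m=((hh[...,2]<60)|(hh[...,1]>120)).astype(np.uint8)*255
    else: m=((hh[...,2]<70)).astype(np.uint8)*255
    k=np.zeros_like(m);k[y0:y1,x0:x1]=m[y0:y1,x0:x1]
    cs,_=cv2.findContours(k,cv2.RETR_EXTERNAL,cv2.CHAIN_APPROX_NONE);cc=max(cs,key=cv2.contourArea)
    print(n,"case",cv2.contourArea(cc),cv2.approxPolyDP(cv2.convexHull(cc),6,True).reshape(-1,2).tolist())
    g=((hh[...,1]<60)&(hh[...,2]>70)&(hh[...,2]<135)).astype(np.uint8)*255
    if n=="side": g=((hh[...,1]<90)&(hh[...,2]>75)&(hh[...,2]<150)).astype(np.uint8)*255
    k=np.zeros_like(m);k[y0:y1,x0:x1]=g[y0:y1,x0:x1]
    k=cv2.morphologyEx(k,cv2.MORPH_OPEN,np.ones((5,5)))
    cs,_=cv2.findContours(k,cv2.RETR_EXTERNAL,cv2.CHAIN_APPROX_NONE);cc=max(cs,key=cv2.contourArea)
    print(n,"bayfloor",cv2.contourArea(cc),cv2.minAreaRect(cc),cv2.boxPoints(cv2.minAreaRect(cc)).round(1).tolist())
E
```

```text
yellow 385 438 169 270 488 ((406.8393859863281, 219.07444763183594), (30.920326232910156, 110.66222381591797), 20.136301040649414)
top case 8210.5 [[138, 186], [230, 222], [200, 295], [105, 259]]
top bayfloor 2460.5 ((150.0775909423828, 230.3189697265625), (37.15972137451172, 70.64287567138672), 23.198591232299805) [[119.0999984741211, 255.5], [146.89999389648438, 190.5], [181.10000610351562, 205.1999969482422], [153.1999969482422, 270.1000061035156]]
side case 4971.0 [[302, 310], [300, 320], [213, 372], [172, 303], [236, 271], [287, 294]]
side bayfloor 2754.5 ((216.2692108154297, 323.15380859375), (66.56402587890625, 46.31746292114258), 56.3099365234375) [[178.5, 308.29998779296875], [217.10000610351562, 282.6000061035156], [254.0, 338.0], [215.5, 363.70001220703125]]
```

View pics/crop1.png

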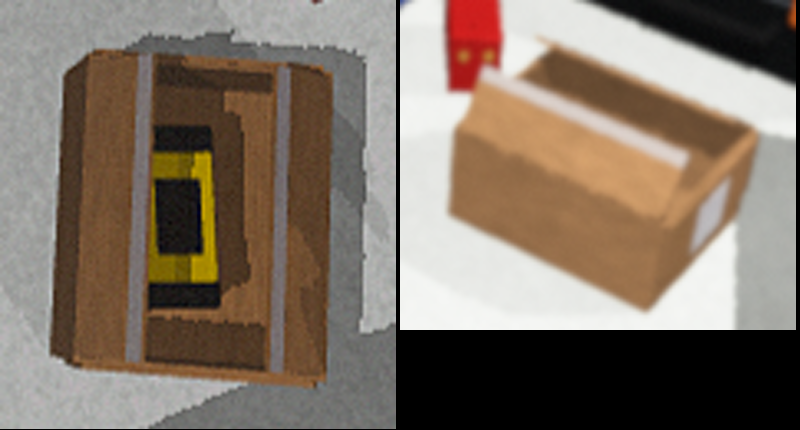

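The crop confirms the yellow pack with black ends and a black patch at about (397,249). Part of its +y side is under the left flap, and the flap free edges show as grey strips in both views. Next I measure positions by triangulation.

```bash
cat >> h.py <<'E'
def plan(target,yaw_y,T=None,q=None):
    """target world pos, yaw of tool-y line (world rad). prints shift in tool axes /0.4 and turn/pi"""
    o=ctrl.get_obs(); p=o["eef_pos"] if T is None else np.array(T); M=R.from_quat(o["tool_rot"],scalar_first=True).as_matrix()
    d=M.T@(np.array(target)-p)
    cur=np.arctan2(M[1,1],M[0,1]); dw=(yaw_y-cur+np.pi/2)%np.pi-np.pi/2
    print("shift",(d/.4).round(4),"turn",round(-dw/np.pi,4),"rows>=",np.linalg.norm(d)/.05,abs(np.degrees(dw))/8.59)
E
python3 - <<'E'
from h import *
c=lambda x,y:(340+x/3.3,185+y/3.3)
s=lambda x,y:(295+(x-400)/3.3,130+y/3.3)
for nm,a,b in(("L far",s(483,68),c(145,55)),("L near",s(690,160),c(134,362)),("R far",s(541,40),c(284,68)),("R near",s(757,128),c(277,372))):
    print(nm,*cross(a,b))
print("table corner of carton side view -x+y:",onz("side",s(650,310),0),"+x+y",onz("side",s(450,213),0))
for p in((90,55),(75,360),(332,72),(325,380)): print("rim",onz("top",c(*p),.095).round(4))
print("patch",[onz("top",c(*p),.07).round(4) for p in((156,180),(203,178),(200,254))],"pack far/near",onz("top",c(212,128),.07).round(4),onz("top",c(218,306),.07).round(4))
tc=[[138,186],[230,222],[200,295],[105,259]]
print("case rim",[onz("top",p,.033)[:2].round(4).tolist() for p in tc], np.mean([onz("top",p,.033) for p in tc],0))
for n,p in(("top",[[119.1,255.5],[146.9,190.5],[181.1,205.2],[153.2,270.1]]),("side",[[178.5,308.3],[217.1,282.6],[254,338],[215.5,363.7]])):
    w=[onz(n,q,.005)[:2] for q in p];print(n,np.round(w,4).tolist(),np.mean(w,0))
print("case rim corners 2view",cross((172,303),(105,259)) , cross((213,372),(105,259)))
print("tape/cleaner",onz("top",(273,287),.08))
E
```

```text
L far [ 0.58123951 -0.23027979  0.14106027] 0.0007726724913697525
L near [ 0.39180002 -0.22214825  0.13731232] 0.0018838386472676944
R far [ 0.57752313 -0.32424635  0.11894505] 0.0007061959252177059
R near [ 0.38044845 -0.31884841  0.11371807] 0.014760272356556898
table corner of carton side view -x+y: [ 0.38863496 -0.19453132  0.        ] +x+y [ 0.58707006 -0.20358792  0.        ]
rim [ 0.5876 -0.2049  0.095 ]
rim [ 0.391  -0.1935  0.095 ]
rim [ 0.5795 -0.3632  0.095 ]
rim [ 0.3819 -0.3518  0.095 ]
patch [array([ 0.5083, -0.2527,  0.07  ]), array([ 0.5103, -0.284 ,  0.07  ]), array([ 0.4601, -0.2809,  0.07  ])] pack far/near [ 0.5439 -0.2907  0.07  ] [ 0.4265 -0.292   0.07  ]
case rim [[0.6239, 0.3163], [0.544, 0.0988], [0.3785, 0.1596], [0.454, 0.3791]] [0.50010521 0.238448   0.033     ]
top [[0.4633, 0.3583], [0.6186, 0.3039], [0.5848, 0.2201], [0.4312, 0.2763]] [0.52447808 0.28964427]
side [[0.6168, 0.3091], [0.5937, 0.2031], [0.4331, 0.2725], [0.4611, 0.3651]] [0.52616224 0.28745045]
case rim corners 2view (array([0.49058748, 0.35778007, 0.16547024]), np.float64(0.09813400867625194)) (array([0.45221392, 0.38585083, 0.01332432]), np.float64(0.004864082985883341))
tape/cleaner [ 0.40122027 -0.0045537   0.08      ]
```

Run:
```python
from h import *
plan((.485,-.274,.20),1.520)
```

```text
shift [ 0.8401 -0.3881  0.0766] turn 0.1463 rows>= 7.428744037192737 3.0653462953115422
```

Request:
send_rows(increments=[[0.28,-0.13,0.025,0.05,-1],[0.56,-0.26,0.05,0.1,-1],[0.84,-0.388,0.077,0.146,-1],[0.84,-0.388,0.077,0.146,-1],[0.84,-0.388,0.077,0.146,-1],[0.84,-0.388,0.077,0.146,-1],[0.84,-0.388,0.077,0.146,-1],[0.84,-0.388,0.077,0.146,-1],[0.84,-0.388,0.077,0.146,-1],[0.84,-0.388,0.077,0.146,-1]])

```text
time: 1.1
eef_pos: [0.485, -0.2741, 0.2]
tool_rot: [-0.0, 1.0, -0.024, -0.001]
wrist_force: [-0.1, 0.2, -0.6]
grip_width: 0.001
gripper_force: 0.0
```

Run:
```python
from h import *
plan((.485,-.274,.12),1.520)
print(ctrl.get_obs()["eef_pos"],ctrl.get_obs()["grip_width"])
plan((.485,-.274+.1,.2),1.520)
cv2.imwrite("pics/top1.png",cv2.resize(ctrl.get_image("top")[170:330,320:480,::-1],None,fx=3.3,fy=3.3))
```

```text
shift [ 1.000e-04 -2.000e-04  1.999e-01] turn 0.0009 rows>= 1.5992644696603109 0.01804351383790598
[ 0.48504318 -0.27408343  0.19996317] 0.0009213226000178835
shift [-0.0121 -0.2499 -0.    ] turn 0.0009 rows>= 2.0016688823718862 0.01804351383790598
```

View pics/top1.png

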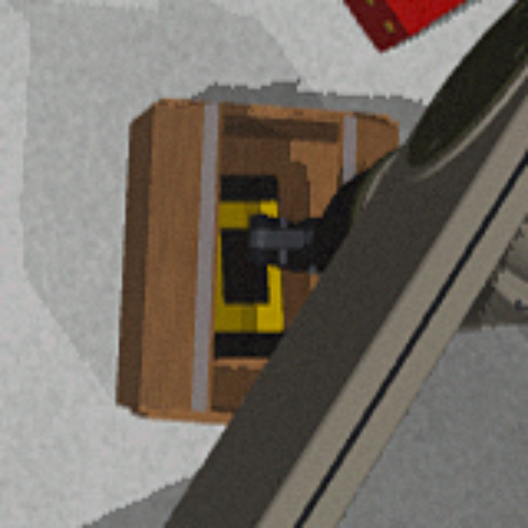

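The fingers, at crop pixel (280,240), sit over the gap between the two flap strips at (208,250) and (350,140). Next: descend, then push the left flap.

Request:
send_rows(increments=[[0,0,0.1,0,-1],[0,0,0.2,0,-1],[0,0,0.2,0,-1],[0,-0.03,0.2,0,-1],[0,-0.06,0.2,0,-1],[0,-0.09,0.2,0,-1],[0,-0.12,0.2,0,-1],[0,-0.15,0.2,0,-1],[0,-0.18,0.2,0,-1],[0,-0.184,0.2,0,-1],[0,-0.184,0.2,0,-1]])

```text
time: 2.25
eef_pos: [0.4888, -0.2004, 0.1204]
tool_rot: [-0.0, 1.0, -0.024, -0.0]
wrist_force: [-0.4, -0.1, 0.1]
grip_width: -0.002
gripper_force: 0.0
```

Request:
send_rows(increments=[[0,0.1,0,0,-1],[0,0.19,0.012,0,-1],[0,0.22,0.015,0,-1],[0,0.25,0.015,0,-1],[0,0.28,0.012,0,-1],[0,0.31,0.008,0,-1],[0,0.34,0,0,-1],[0,0.37,0,0,-1],[0,0.39,0,0,-1],[0,0.39,0,0,-1]])

```text
time: 3.25
eef_pos: [0.4805, -0.3582, 0.12]
tool_rot: [0.0, 1.0, -0.026, -0.0]
wrist_force: [-0.2, 0.4, 0.4]
grip_width: -0.001
gripper_force: 0.0
```

Request:
send_rows(increments=[[0,-0.1,0,0,-1],[0,-0.2,-0.05,0,-1],[0,-0.2,-0.17,0,-1],[0,-0.25,-0.29,0,0.5],[0,-0.4,-0.4,0,0.5],[0,-0.55,-0.4,0,0.5],[0,-0.7,-0.4,0,0.5],[0,-0.8,-0.4,0,0.5],[0,-0.8,-0.4,0,0.5],[0,-0.8,-0.4,0,0.5]])

```text
time: 4.25
eef_pos: [0.497, -0.0336, 0.2807]
tool_rot: [-0.001, 1.0, -0.023, 0.0]
wrist_force: [-0.3, -0.0, -1.6]
grip_width: 0.752
gripper_force: 0.0
```

Run:
```python
from h import *
t=np.ascontiguousarray(ctrl.get_image("top")[:,:,::-1]);s=np.ascontiguousarray(ctrl.get_image("side")[:,:,::-1])
cv2.imwrite("pics/top2.png",t);cv2.imwrite("pics/side2.png",s)
f=lambda im:cv2.resize(im,(400,430),interpolation=cv2.INTER_CUBIC)
a=f(t[185:314,340:460]);b=f(s[110:239,290:410])
cv2.imwrite("pics/crop2.png",np.hstack([a,b]))
h=cv2.cvtColor(t,cv2.COLOR_BGR2HSV)
m=cv2.inRange(h,(22,150,60),(35,255,255));m[:,:370]=0;m[:,430:]=0;m[:200]=0;m[300:]=0
ys,xs=np.nonzero(m);r=cv2.minAreaRect(np.c_[xs,ys].astype(np.float32));print(r,cv2.boxPoints(r).tolist())
print([onz("top",p,.07)[:2].round(4).tolist() for p in cv2.boxPoints(r)],onz("top",r[0],.07))
```

```text
((390.5, 250.5), (39.0, 29.0), 90.0) [[376.0, 231.0], [405.0, 231.0], [405.0, 270.0], [376.0, 270.0]]
[[0.5266, -0.2282], [0.5279, -0.292], [0.443, -0.2901], [0.4417, -0.2272]] [ 0.48453362 -0.25936671  0.07      ]
```

View pics/crop2.png

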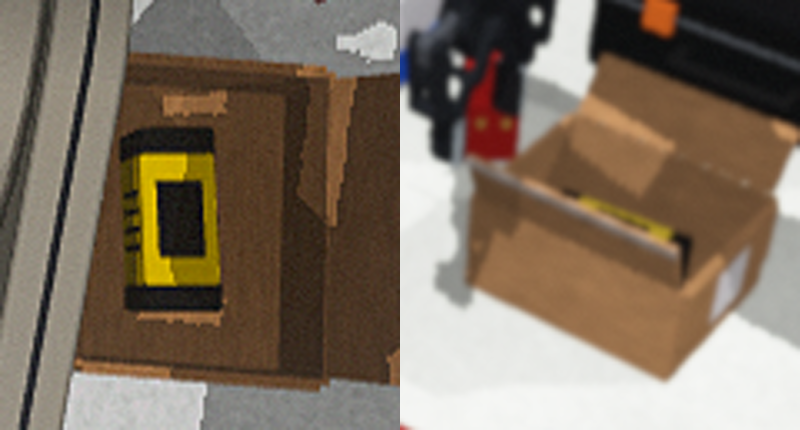

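Both flaps now lean outward: right flap at crop (365,230), left flap seen edge-on from (470,160) to (685,258). The pack's top is fully visible, with the patch centred near (181,218) in the crop and the top's -x-y corner at (220,306) in the top view and (690,237) in the side view.

Run:
```python
from h import *
k=10/3
c=lambda x,y:(340+x/k,185+y/k)
s=lambda x,y:(290+(x-400)/k,110+y/k)
print("corner",cross(s(690,237),c(220,306)))
print("patch",[onz("top",c(*p),.07)[:2].round(4).tolist() for p in((157,182),(202,181),(205,257),(160,254))],onz("top",c(181,218.5),.07))
print("top face",[onz("top",c(*p),.07)[:2].round(4).tolist() for p in((143,152),(214,130),(220,306),(143,286))])
plan((.485,-.267,.12),1.520)
print("L flap edge s", [onz("side",s(*p),.135).round(4).tolist() for p in((470,160),(685,258))])
```

```text
corner (array([ 0.42864741, -0.29306576,  0.06549767]), np.float64(0.0004285510415158807))
patch [[0.5082, -0.2523], [0.5095, -0.282], [0.4599, -0.2829], [0.4612, -0.2535]] [ 0.48459394 -0.2676669   0.07      ]
top face [[0.5278, -0.2434], [0.5434, -0.2906], [0.4285, -0.2919], [0.4403, -0.2421]]
shift [-0.0021  0.576   0.4012] turn 0.0009 rows>= 5.61550609321048 0.01788843820710461
L flap edge s [[0.588, -0.1938, 0.135], [0.3915, -0.1818, 0.135]]
```

Request:
send_rows(increments=[[0,0.12,0,0,0.5],[0,0.24,0.03,-0.01,0.5],[0,0.36,0.12,-0.02,0.5],[-0.002,0.48,0.22,-0.02,0.5],[-0.003,0.576,0.3,-0.02,0.5],[-0.003,0.576,0.36,-0.02,0.5],[-0.003,0.576,0.42,-0.02,0.5],[-0.003,0.576,0.42,-0.02,0.5]])

```text
time: 5.15
eef_pos: [0.4803, -0.2675, 0.1074]
tool_rot: [-0.002, 1.0, 0.005, -0.004]
wrist_force: [-0.4, 0.6, -0.8]
grip_width: 0.754
gripper_force: 0.0
```

Run:
```python
from h import *
plan((.4846,-.2672,.03),1.585)
```

```text
shift [0.0122 0.0002 0.1933] turn -0.0015 rows>= 1.549762235837517 0.0320454981783032
```

Request:
send_rows(increments=[[0.005,0,0.04,0,0.5],[0.01,0,0.08,0,0.5],[0.01,0,0.12,0,0.5],[0.01,0,0.16,0,0.5],[0.01,0,0.193,0,0.5],[0.01,0,0.193,0,0.5]])

```text
time: 5.75
eef_pos: [0.4867, -0.2659, 0.0324]
tool_rot: [-0.001, 1.0, 0.007, -0.002]
wrist_force: [-0.3, 0.1, -0.0]
grip_width: 0.748
gripper_force: 0.0
```

Request:
send_rows(increments=[[0,0,0,0,-0.2],[0,0,0,0,-1],[0,0,0,0,-1],[0,0,0,0,-1],[0,0,0,0,-1],[0,0,0,0,-1],[0,0,-0.02,0,-1],[0,0,-0.05,0,-1],[0,0,-0.05,0,-1]], force=60)

```text
time: 6.65
eef_pos: [0.4899, -0.2683, 0.0581]
tool_rot: [0.001, 1.0, 0.006, 0.002]
wrist_force: [1.4, -1.6, -3.8]
grip_width: 0.579
gripper_force: 63.9
```

Request:
send_rows(increments=[[0,0,-0.06,0,-1],[0,0,-0.13,0,-1],[0,0,-0.22,0,-1],[0,0,-0.31,0,-1],[0,0,-0.4,0,-1],[0,0,-0.45,0,-1],[0,0,-0.45,0,-1],[0,0,-0.45,0,-1]])

```text
time: 7.45
eef_pos: [0.4883, -0.2673, 0.2349]
tool_rot: [0.0, 1.0, 0.006, 0.0]
wrist_force: [0.2, -0.4, -5.7]
grip_width: 0.578
gripper_force: 64.4
```

Run:
```python
from h import *
o=ctrl.get_obs();print(o["eef_pos"],o["gripper_force"],o["wrist_force"])
t=ctrl.get_image("top")[:,:,::-1];s=ctrl.get_image("side")[:,:,::-1]
cv2.imwrite("pics/top3.png",t);cv2.imwrite("pics/side3.png",s)
f=lambda im:cv2.resize(im,(400,400),interpolation=cv2.INTER_CUBIC)
cv2.imwrite("pics/crop3.png",np.hstack([f(t[150:320,320:490]),f(s[50:250,250:450])]))
```

```text
[ 0.48831259 -0.26727261  0.23492921] 64.36480522155762 [ 0.15914399 -0.3778306  -5.65477848]
```

View pics/crop3.png

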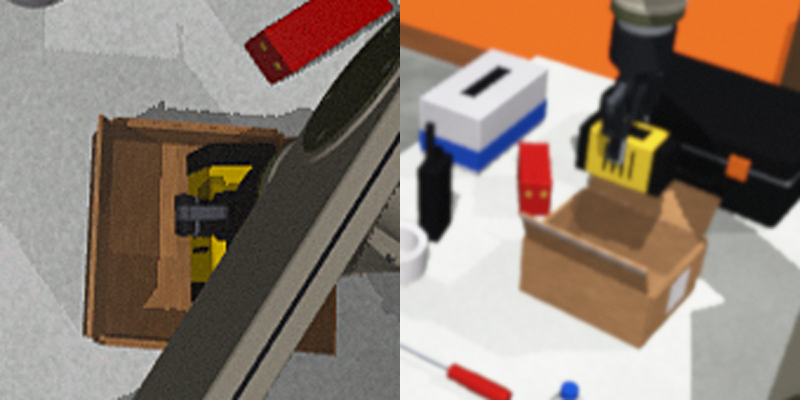

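The pack hangs level in the grip, at (635,150) in the right half of the crop, clear of the carton. Both flaps are still open. Next is the carry to the bay.

Run:
```python
from h import *
plan((.523,.289,.20),1.227)
```

```text
shift [ 0.1074 -1.3877  0.0847] turn 0.1136 rows>= 11.155362607882395 2.3795233743410074
```

Request:
send_rows(increments=[[0.005,-0.05,0,0,-1],[0.01,-0.14,0,0.01,-1],[0.02,-0.23,0,0.03,-1],[0.03,-0.32,0,0.05,-1],[0.04,-0.41,0,0.07,-1],[0.05,-0.5,0,0.09,-1],[0.06,-0.59,0,0.1,-1],[0.065,-0.68,0,0.114,-1],[0.07,-0.77,0,0.114,-1],[0.075,-0.86,0,0.114,-1],[0.08,-0.93,0,0.114,-1],[0.08,-0.95,0,0.114,-1]])

```text
time: 8.75
eef_pos: [0.5141, 0.1158, 0.233]
tool_rot: [0.0, 0.985, -0.17, -0.002]
wrist_force: [0.1, -0.5, -4.6]
grip_width: 0.576
gripper_force: 64.6
```

Run:
```python
from h import *
print(ctrl.get_obs()["gripper_force"]);plan((.523,.289,.12),1.227)
```

```text
64.55233454704285
shift [-0.1235 -0.4155  0.2826] turn 0.0004 rows>= 4.139571717000169 0.009177575263173815
```

Request:
send_rows(increments=[[-0.03,-0.08,0,0,-1],[-0.05,-0.17,0,0,-1],[-0.08,-0.26,0.03,0,-1],[-0.11,-0.35,0.08,0,-1],[-0.123,-0.41,0.15,0,-1],[-0.123,-0.415,0.22,0,-1],[-0.123,-0.415,0.27,0,-1],[-0.123,-0.415,0.28,0,-1],[-0.123,-0.415,0.28,0,-1],[-0.123,-0.415,0.28,0,-1],[-0.123,-0.415,0.28,0,-1]])

```text
time: 9.85
eef_pos: [0.5264, 0.2861, 0.1252]
tool_rot: [-0.001, 0.985, -0.172, 0.001]
wrist_force: [0.1, -0.2, -4.5]
grip_width: 0.573
gripper_force: 64.8
```

Run:
```python
from h import *
print(ctrl.get_obs()["eef_pos"],ctrl.get_obs()["wrist_force"]);plan((.523,.289,.045),1.227)
t=ctrl.get_image("top")[:,:,::-1];s=ctrl.get_image("side")[:,:,::-1]
f=lambda im:cv2.resize(im,(400,400),interpolation=cv2.INTER_CUBIC)
cv2.imwrite("pics/crop4.png",np.hstack([f(t[160:320,90:250]),f(s[210:400,140:330])]))
```

```text
[0.52644793 0.28605752 0.12516443] [ 0.05306167 -0.2222539  -4.51597629]
shift [-0.011  -0.0036  0.2004] turn -0.0006 rows>= 1.6058495709755398 0.01274081285388032
```

View pics/crop4.png

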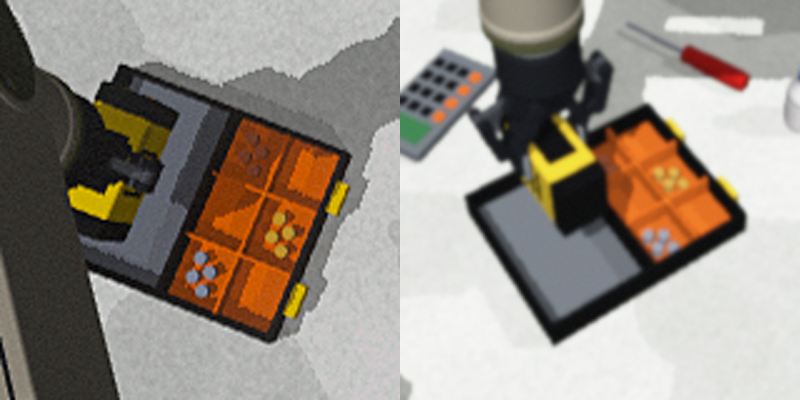

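The pack is level over the bay with its length parallel to the bay's (top crop (120,165), side crop (560,175)). Now I lower it, slowing near the floor.

Request:
send_rows(increments=[[-0.005,-0.002,0.04,0,-1],[-0.008,-0.004,0.08,0,-1],[-0.008,-0.004,0.12,0,-1],[-0.008,-0.004,0.16,0,-1],[-0.008,-0.004,0.185,0,-1],[-0.008,-0.004,0.195,0,-1],[-0.008,-0.004,0.2,0,-1],[-0.008,-0.004,0.2,0,-1],[-0.008,-0.004,0.2,0,-1]])

```text
time: 10.85
eef_pos: [0.5235, 0.2888, 0.0442]
tool_rot: [-0.0, 0.985, -0.172, 0.001]
wrist_force: [-0.2, 0.1, -5.2]
grip_width: 0.576
gripper_force: 65.1
```

Request:
send_rows(increments=[[0,0,0.005,0,-1],[0,0,0.01,0,-1],[0,0,0.015,0,-1],[0,0,0.018,0,-1],[0,0,0.02,0,-1],[0,0,0.02,0,-1],[0,0,0.02,0,-1]])

```text
time: 11.55
eef_pos: [0.5228, 0.2886, 0.0354]
tool_rot: [-0.0, 0.985, -0.172, 0.0]
wrist_force: [-0.8, -0.6, -3.0]
grip_width: 0.575
gripper_force: 65.2
```

Request:
send_rows(increments=[[0,0,0.003,0,-1],[0,0,0.006,0,-1],[0,0,0.006,0,-1],[0,0,0.006,0,-1]])

```text
time: 11.95
eef_pos: [0.5231, 0.2887, 0.0353]
tool_rot: [-0.0, 0.985, -0.172, 0.0]
wrist_force: [-10.8, -5.2, 17.4]
grip_width: 0.578
gripper_force: 67.6
```

Floor contact. I ease off, open slightly, and retract straight up.

Request:
send_rows(increments=[[0,0,-0.005,0,-1],[0,0,-0.005,0,-1],[0,0,-0.005,0,0.3],[0,0,-0.005,0,0.4],[0,0,-0.005,0,0.4],[0,0,-0.005,0,0.4],[0,0,-0.03,0,0.4],[0,0,-0.08,0,0.4],[0,0,-0.15,0,0.4],[0,0,-0.25,0,0.4],[0,0,-0.35,0,0.4],[0,0,-0.45,0,0.4]])

```text
time: 13.15
eef_pos: [0.5226, 0.2885, 0.2154]
tool_rot: [-0.0, 0.985, -0.172, 0.0]
wrist_force: [0.8, -0.7, -0.1]
grip_width: 0.697
gripper_force: 0.0
```

Request:
send_rows(increments=[[0,0.1,-0.05,0,0.4],[0,0.2,-0.1,0,0.4],[0,0.3,-0.1,0,0.4],[0,0.4,-0.1,0,0.4],[0,0.4,-0.1,0,0.4],[0,0.4,-0.1,0,0.4]])

```text
time: 13.75
eef_pos: [0.4688, 0.1374, 0.254]
tool_rot: [-0.0, 0.985, -0.173, 0.001]
wrist_force: [0.5, -0.2, 0.8]
grip_width: 0.698
gripper_force: 0.0
```

Run:
```python
from h import *
t=ctrl.get_image("top")[:,:,::-1];s=ctrl.get_image("side")[:,:,::-1]
t=t.copy();s=s.copy()
for n,im in(("top",t),("side",s)):
    h=cv2.cvtColor(im,cv2.COLOR_BGR2HSV)
cv2.imwrite("pics/final.png",np.hstack([cv2.resize(t,(400,300)),cv2.resize(s,(400,300))]))
cv2.imwrite("pics/final_l.png",np.vstack([np.hstack([cv2.resize(t[170:310,80:260],(400,300)),cv2.resize(s[240:390,140:340],(400,300))]),np.hstack([cv2.resize(t,(400,300)),cv2.resize(s,(400,300))])]))
```

```text
(no output)
```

View pics/final_l.png

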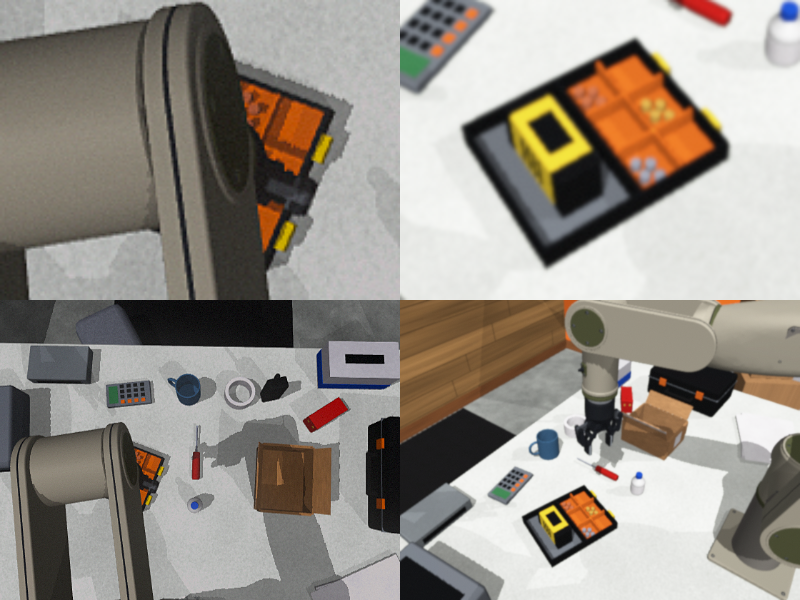

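The pack stands upright in the bay, with its patch at about (549,130) in the side crop. Both flaps look open and the other objects are unmoved. I'll check pack position and flap angle numerically.

Run:
```python
from h import *
w=onz("side",(214.5,305),.07); c=np.array([.5186,.290]); a=np.radians(-19.7)
d=w[:2]-c; print("pack",w, "in bay",np.array([[np.cos(a),np.sin(a)],[-np.sin(a),np.cos(a)]])@d)
for X in((.5,-.1995),):
  for th in(1.57,1.75,1.9,2.06,2.2,2.4):
    y=X[1]-.056*np.cos(th);z=.097+.056*np.sin(th);print(th,proj("top",(.485,y,z)).round(1),proj("side",(.485,y,z)).round(1))
print("rim",proj("top",(.485,-.1995,.095)).round(1))
t=ctrl.get_image("top")[:,:,::-1]; s=ctrl.get_image("side")[:,:,::-1]
cv2.imwrite("pics/f3.png",np.hstack([cv2.resize(t[190:310,340:480],(466,400)),cv2.resize(s[70:170,430:500],(280,400))]))
print(t[250,345:380].tolist())
```

```text
pack [0.52178324 0.28919572 0.07      ] in bay [0.00326805 0.00031585]
1.57 [370.6 247.8] [346.6 165. ]
1.75 [365.5 247.7] [344.7 167.2]
1.9 [361.2 247.7] [343.1 169.4]
2.06 [356.8 247.7] [341.4 172.1]
2.2 [353.2 247.7] [340.  174.7]
2.4 [348.5 247.8] [338.1 178.7]
rim [365.2 249.2]
[[168, 169, 167], [172, 178, 178], [188, 192, 189], [104, 106, 108], [100, 98, 103], [98, 100, 102], [104, 108, 108], [105, 108, 109], [104, 106, 104], [100, 99, 98], [100, 107, 105], [111, 106, 108], [40, 49, 60], [22, 24, 34], [89, 121, 157], [67, 114, 164], [43, 68, 92], [39, 53, 71], [32, 49, 71], [46, 60, 79], [37, 54, 72], [41, 60, 89], [42, 70, 95], [48, 67, 96], [47, 67, 96], [37, 61, 90], [45, 66, 95], [40, 61, 92], [42, 67, 98], [45, 69, 102], [43, 64, 91], [44, 72, 95], [40, 60, 90], [41, 71, 104], [37, 60, 94]]
```

View pics/f3.png

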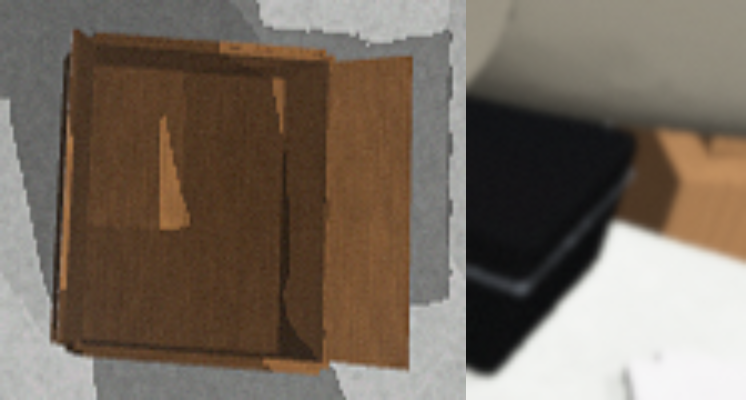

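Pack is about 3 mm from the bay centre. In the side view the left flap's edge line fits about 2.05 rad, and the right flap is clearly wide open. Handing in.

```bash
python3 -c "
from bench import ctrl
print(ctrl.job_done())"
```

```text
the job is handed in; nothing more can be done
None
```

I folded both flaps outward (left about 2.05 rad, right clearly wide open), set the battery pack upright about 3 mm from the centre of the large bay, and handed the job in at about 14 s; no verdict came back.

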